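# Change over the wire winder

### The arm

A 6-joint arm with a two-finger parallel gripper is mounted at the origin on the work surface. World frame = base frame: x ahead of the robot, y to its left, z up, the work surface at z = 0. Lengths are in m, angles in rad, forces in N, time in s.
With the tool pointing down it reaches from about 0.25 to 0.725 m from the base axis. Payload 4 kg.
Tool frame: the origin (TCP) lies midway between the tips of the shut fingers; the grasp point (between the pads) lies 19 mm behind it; z points along the fingers, y is the line along which they close (so a half turn about z gives the same grasp; the last joint's range is limited). The gripper opens to 85 mm and grips with 20 to 120 N. Pads are 22 mm wide; open, the fingers measure 114 mm over their backs; the gripper's body (76 mm by 85 mm) begins 54 mm behind the grasp point. The pads swing forward as they close: fully open they stand 13 mm farther back than shut.
Start: joints at [-1.129, 0.241, 0.005, 1.335, 0, 1.571], TCP at [0.214, -0.452, 0.231] pointing down, gripper open.
Joint ranges: [-2.72, 2.72], [-1.05, 1.87], [-1.09, 1.28], [-1.99, 2.15], [-1.42, 1.44], [-3.14, 3.14]. Speed limits (rad/s): [2.79, 2.79, 3.14, 3.14, 3.14, 3.14].

### API

Orientations are given as a unit quaternion [x, y, z, w].
In Python, from workcell import get_obs, camera, job_done, silhouettes gives the robot as it stands. The module is installed in compiled form; this text tells all that it offers.
- The arm moves only by the tool drive_tool, never from a script. Its argument "increments" is a list of rows, each a list of 3 entries, a list of its own where there are three numbers: the shift along the world's x, y, z in mm, then the turn, a rotation vector about the world's x, y, z in degrees, then the opening, from 0 (shut) to 1 (fully open). A call has 1 to 8 rows; each row shifts and turns the commanded pose from where the row before left it; what a row does not reach is not made up. A row lasts 1/12 s, in which the tool goes at most 41.7 mm and 7.16 degrees, less where a joint would pass 70% of its speed; a pose out of reach is approached as far as the arm can. A call is refused whole if a number of a shift passes 41.7 or a number of a turn 7.16, either way. A call with a gripper value outside its range is refused whole. The fingers move at their own pace and stop on an object; the grip force is fixed at half the most. Time passes only in rows, so rows that do not move let the fingers close. It gives the time, the measured TCP pose, the force, the opening and the grip force at its end, in the units of the state.
- get_obs(): the state, without advancing time (a new reading comes with each control period).
- camera(name): name is "side" or "top" or "wrist"; returns a dict with "image" (420x560x3 uint8, red, green, blue), "K" (3x3 intrinsics, pixels), "view" (4x4, takes a point from world to camera coordinates). Camera axes: x right, y down, z forward; pixel columns grow to the right and rows downward; lengths in m; the calibration is good to about 2 mm. The wrist camera is an equidistant fisheye: a pixel r from the principal point sees the ray r / f radians off the axis. A picture is of the moment at which its call begins. There is no depth.
- job_done(): hands the job in; it is judged then, once.
Trained networks look in a picture, given as the dict that the camera call returned (one of the last four; its "shot" number tells which), for a name from the list of things; names that differ only in an ending like _2 or _b are one class to them, and where a whole thing is asked for, a point or a joint stands for the part that bears it (a point fixed in the world has none). Each returns a list of dicts, best first, with "conf" (0 to 1); they miss things now and then, are a little off and sometimes report something else, mostly with a low value. They report only what shows in the picture. A call takes as long as a camera call. They do not tell look-alikes from the thing itself.
- silhouettes(query, picture): "region" (420x560 bool, what is visible of it) and "bbox" ([left, top, right, bottom] in pixels, round what is visible of it).
The state is a dict: "clock": time; "joint_pos": joint angles; "joint_vel": joint speeds; "tau": joint torques, N m; "eef_pos": TCP position; "tool_rot": TCP orientation; "ft_force": force on the tool from outside, world axes, zero at the start; "ft_torque": the same for the moment, N m; "grip_width": finger opening in m; "grasp_force": force on a finger pad.
Only numpy, scipy, OpenCV 4.12 (cv2) and the standard library are available. Lean on these libraries where they do the work, as an engineer would, in place of code of your own. Each camera call takes 0.05 s, during which the arm holds its last target. There are 200 camera calls.

### The job

Change over the wire winder: put the empty black take-up bobbin on the winder head's flatted spindle, turned so that the flats match, fully down on its seat, and stand each full bobbin (red, yellow, blue) upright in the middle of the round pad of its own colour. Let go of everything, and do not shift or knock over the white bottle standing among them.

Things in the scene. Friction and masses are not known exactly. Their poses are not given: they have to be found in the camera images.
- red_bobbin: Loose small bobbin of bright wire with two red flanges, standing on end: flange diameter 52 mm, height 36 mm, each flange 6 mm thick, wire barrel between them 42 mm in diameter, about 0.15 kg. It can be gripped from above across the flanges at any yaw. Origin: centre of its underside; z up along its axis.
- red_pad: Red round pad with a thin grey circle on it, 84 mm in diameter and 4 mm thick, fixed to the bench. Origin: centre of its underside, on the bench; the top is 4 mm above.
- yellow_bobbin: Loose small bobbin of bright wire with two yellow flanges, standing on end: flange diameter 52 mm, height 36 mm, each flange 6 mm thick, wire barrel between them 42 mm in diameter, about 0.15 kg. It can be gripped from above across the flanges at any yaw. Origin: centre of its underside; z up along its axis.
- yellow_pad: Yellow round pad with a thin grey circle on it, 84 mm in diameter and 4 mm thick, fixed to the bench. Origin: centre of its underside, on the bench; the top is 4 mm above.
- blue_bobbin: Loose small bobbin of bright wire with two blue flanges, standing on end: flange diameter 52 mm, height 36 mm, each flange 6 mm thick, wire barrel between them 42 mm in diameter, about 0.15 kg. It can be gripped from above across the flanges at any yaw. Origin: centre of its underside; z up along its axis.
- blue_pad: Blue round pad with a thin grey circle on it, 84 mm in diameter and 4 mm thick, fixed to the bench. Origin: centre of its underside, on the bench; the top is 4 mm above.
- takeup_bobbin: Loose empty bobbin, black flanges 52 mm across and 6 mm thick, grey core 38 mm across, standing on end, 36 mm high, 0.06 kg. Right through it a D-shaped bore 25.4 mm in diameter, its flat 6.8 mm from the axis. A white bar on the top marks the flat's side. Grip it from above across the flanges, at any yaw. Origin: centre of the underside; z up, x towards the flat and the white bar.
- winder: Fixed dark round housing 90 mm across, 35 mm high; on it a bright seat 44 mm across, its top 40 mm above the origin; on that an upright D-shaped spindle, 22 mm diameter, 32 mm long (top at 72 mm, last 8 mm tapered), flat 4.5 mm from the axis. A bobbin goes down on it only with both white bars one way (within 12 deg). Origin: centre of the underside; z up, x towards the flat and white bar.
- bottle: White plastic bottle with a red cap, standing among the other things, 40 mm in diameter and 90 mm tall; a bystander that must stay where it is. Origin: centre of its underside; z up.
Things that resemble listed ones, but are neither listed nor needed, are in the scene too. Several things look just like the winder: the one meant starts nearest to the robot's base.

How it is judged:
By the outcome, as a careful person would: the job done as asked, in the order asked, and still so for the second after the job is handed in, with the robot touching nothing.
It also fails if it takes over 120 s, if anything falls off the work surface, if the arm or the gripper's body presses on something with over 40 N, if the wrist force passes 120 N, or if a joint passes its speed limit or range.

## Working session

There is one attempt and no reset: what is moved stays moved. The work goes in short steps, Python scripts to look and compute and a tool call to move; the robot and the scene stay as the last step left them, time stands still between calls to the robot, and variables do not carry over. Pictures are saved under pics/ and viewed, at most 14 in all, crops included, and the job is handed in when it is done.

Besides the shell and the picture viewer there is one more tool, called after "Request:" as name([rows], argument=value, ...), one row to a line, values as JSON. drive_tool: Moves the arm, as the interface text tells. Its arguments: {"type":"object","properties":{"increments":{"type":"array"}},"required":["increments"]}

```bash
mkdir -p pics
python3 - <<'E'
from workcell import *
import cv2
o=get_obs();print(o['clock'],o['eef_pos'],o['tool_rot'],o['grip_width'])
for n in ['top','side']:
    p=camera(n);cv2.imwrite(f'pics/{n}0.png',cv2.resize(p['image'],(784,588))[:,:,::-1])
    print(n,p['K'].tolist(),p['view'].round(4).tolist())
    for q in ['red_bobbin','red_pad','yellow_bobbin','yellow_pad','blue_bobbin','blue_pad','takeup_bobbin','winder','bottle']:
        print(q,[(round(float(d['conf']),2),[int(v) for v in d['bbox']]) for d in silhouettes(q,p)])
E
```

```text
0.0 [ 0.21351137 -0.45140526  0.23041181] [ 9.75696751e-01  2.19122635e-01 -2.37093903e-04 -1.03162820e-03] 0.0852331246761099
top [[476.4279163826216, 0.0, 284.4324694848422], [0.0, 476.4279163826216, 214.13950681753218], [0.0, 0.0, 1.0]] [[-0.0151, -0.9999, 0.0067, -0.1589], [-0.997, 0.0146, -0.0754, 0.5663], [0.0753, -0.0078, -0.9971, 1.2953], [0.0, 0.0, 0.0, 1.0]]
red_bobbin [(0.84, [313, 260, 330, 278])]
red_pad [(0.95, [107, 201, 139, 229])]
yellow_bobbin [(0.61, [178, 177, 199, 198]), (0.46, [313, 184, 343, 220])]
yellow_pad [(0.81, [243, 237, 272, 265])]
blue_bobbin [(0.88, [110, 267, 131, 288])]
blue_pad [(0.74, [181, 237, 208, 264])]
takeup_bobbin [(0.49, [239, 177, 263, 199])]
winder [(0.91, [440, 257, 476, 289]), (0.81, [345, 135, 379, 170]), (0.73, [311, 184, 347, 221])]
bottle [(0.52, [216, 214, 230, 231])]
side [[501.57908141656696, 0.0, 278.6412771539721], [0.0, 501.57908141656696, 217.28585104133978], [0.0, 0.0, 1.0]] [[-0.8847, -0.4661, -0.005, 0.4097], [-0.2978, 0.5735, -0.7631, 0.2878], [0.3585, -0.6737, -0.6463, 1.2274], [0.0, 0.0, 0.0, 1.0]]
red_bobbin [(0.72, [325, 206, 341, 227])]
red_pad [(0.73, [166, 320, 201, 348])]
yellow_bobbin []
yellow_pad [(0.86, [276, 241, 308, 264])]
blue_bobbin [(0.64, [235, 342, 257, 366])]
blue_pad [(0.61, [249, 279, 276, 304])]
takeup_bobbin [(0.72, [230, 221, 248, 243])]
winder [(0.78, [247, 156, 273, 181]), (0.63, [368, 146, 396, 171])]
bottle [(0.79, [246, 237, 259, 265])]
```

View pics/top0.png

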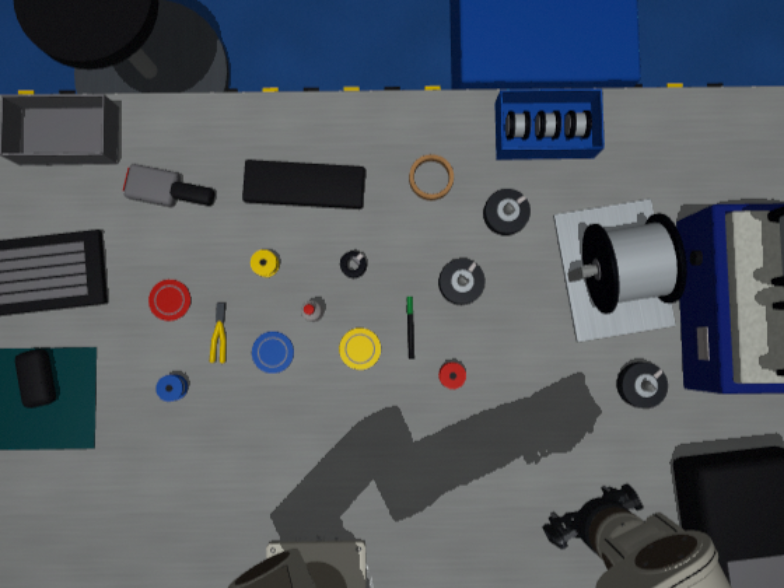

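View pics/side0.png

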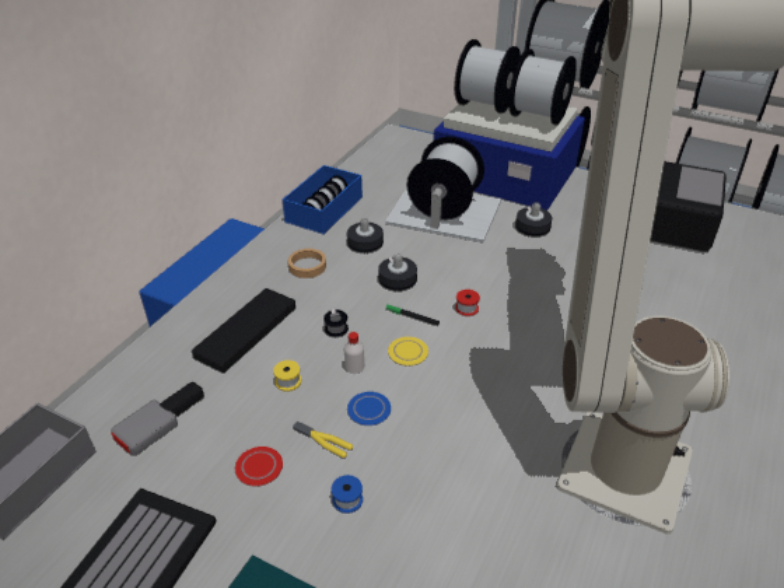

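```bash
cat > h.py <<'E'
from workcell import *
import numpy as np, cv2
from scipy.spatial.transform import Rotation as R
def ray(p,uv):
    K,V=p['K'],p['view']; a=(np.array(uv,float)-K[:2,2])/K[0,0]
    if p.get('wrist'):
        r=np.hypot(*a); d=np.array([*(a/max(r,1e-9)*np.sin(r)),np.cos(r)])
    else: d=np.array([*a,1.])
    Rt=V[:3,:3]; return -Rt.T@V[:3,3], Rt.T@(d/np.linalg.norm(d))
def plane(p,uv,z):
    c,d=ray(p,uv); return c+d*(z-c[2])/d[2]
def tri(rs):
    A=sum(np.eye(3)-np.outer(d,d) for c,d in rs); b=sum((np.eye(3)-np.outer(d,d))@c for c,d in rs)
    X=np.linalg.solve(A,b); return X, max(np.linalg.norm(np.cross(X-c,d)) for c,d in rs)
def cam(n):
    p=camera(n); p['wrist']=n=='wrist'; return p
def proj(p,X):
    c=p['view'][:3,:3]@np.array(X)+p['view'][:3,3]
    if p['wrist']:
        r=np.hypot(c[0],c[1]); a=c[:2]/max(r,1e-9)*np.arctan2(r,c[2])
    else: a=c[:2]/c[2]
    return a*p['K'][0,0]+p['K'][:2,2]
def cen(d):
    m=cv2.moments(d['region'].astype(np.uint8),True); return m['m10']/m['m00'],m['m01']/m['m00']
E
python3 - <<'E'
from h import *
t,s=cam('top'),cam('side')
H=dict(red_bobbin=.018,yellow_bobbin=.018,blue_bobbin=.018,takeup_bobbin=.018,red_pad=.004,yellow_pad=.004,blue_pad=.004,winder=.03,bottle=.045)
for q,z in H.items():
    print(q)
    a=silhouettes(q,t);b=silhouettes(q,s)
    for d in a:
        P=plane(t,cen(d),z);print('  top',round(d['conf'],2),P.round(3),np.hypot(*P[:2]).round(3))
        for e in b:
            X,r=tri([ray(t,cen(d)),ray(s,cen(e))])
            if r<.012: print('     tri',X.round(3),'res',r.round(4))
    for e in b: print('  side',round(e['conf'],2),plane(s,cen(e),z).round(3))
E
```

```text
red_bobbin
  top 0.76 [ 0.413 -0.271  0.018] 0.494
     tri [ 0.414 -0.27   0.02 ] res 0.0009
  side 0.53 [0.64  0.1   0.018]
  side 0.52 [ 0.416 -0.272  0.018]
yellow_bobbin
  top 0.75 [0.641 0.098 0.018] 0.648
     tri [0.641 0.098 0.018] res 0.0001
  top 0.49 [ 0.47  -0.09   0.018] 0.478
  side 0.73 [0.64  0.098 0.018]
  side 0.3 [ 0.598 -0.291  0.018]
  side 0.22 [0.398 0.279 0.018]
blue_bobbin
  top 0.67 [0.398 0.28  0.018] 0.487
     tri [0.398 0.28  0.017] res 0.0002
  top 0.66 [ 0.636 -0.078  0.018] 0.641
  side 0.97 [0.397 0.28  0.018]
takeup_bobbin
  top 0.84 [ 0.636 -0.077  0.018] 0.641
     tri [ 0.636 -0.078  0.019] res 0.0003
  side 0.87 [ 0.636 -0.078  0.018]
red_pad
  side 0.76 [0.57  0.294 0.004]
  side 0.15 [ 0.606 -0.308  0.004]
yellow_pad
  top 0.61 [ 0.468 -0.089  0.004] 0.476
     tri [ 0.468 -0.088  0.001] res 0.0006
  side 0.96 [ 0.468 -0.086  0.004]
  side 0.32 [0.57  0.295 0.004]
blue_pad
  top 0.77 [0.465 0.085 0.004] 0.472
     tri [ 0.464  0.085 -0.001] res 0.0005
  top 0.64 [ 0.599 -0.295  0.004] 0.668
  top 0.32 [ 0.414 -0.271  0.004] 0.494
  side 0.89 [0.462 0.089 0.004]
winder
  top 0.7 [ 0.39  -0.639  0.03 ] 0.749
     tri [ 0.389 -0.644  0.018] res 0.0001
  top 0.68 [ 0.597 -0.291  0.03 ] 0.664
     tri [ 0.598 -0.292  0.018] res 0.0001
  top 0.65 [ 0.735 -0.385  0.03 ] 0.83
     tri [ 0.738 -0.387  0.017] res 0.0003
  top 0.49 [ 0.468 -0.09   0.03 ] 0.477
  side 0.8 [ 0.384 -0.626  0.03 ]
  side 0.78 [ 0.729 -0.371  0.03 ]
  side 0.61 [ 0.591 -0.278  0.03 ]
bottle
  top 0.65 [0.543 0.001 0.045] 0.543
     tri [0.544 0.002 0.035] res 0.0005
  top 0.65 [ 0.469 -0.091  0.045] 0.478
  top 0.19 [0.568 0.277 0.045] 0.632
  side 0.75 [0.539 0.011 0.045]
```

Request:
drive_tool([
  [[30,23,4],[0,0,0],1],
  [[30,23,4],[0,0,0],1],
  [[30,23,4],[0,0,0],1],
  [[30,23,4],[0,0,0],1],
  [[30,23,4],[0,0,0],1],
  [[30,23,4],[0,0,0],1],
  [[30,23,4],[0,0,0],1],
  [[30,20,4],[0,0,0],1],
])

```text
clock: 2.67
eef_pos: [0.455, -0.2693, 0.2637]
tool_rot: [0.976, 0.219, 0.0, 0.0]
ft_force: [0.7, -0.4, 0.5]
grip_width: 0.0857
grasp_force: 0.0
```

Request:
drive_tool([
  [[30,20,4],[0,0,0],1],
  [[30,20,4],[0,0,0],1],
  [[20,10,4],[0,0,0],1],
  [[0,0,0],[0,0,0],1],
  [[0,0,0],[0,0,0],1],
])

```text
clock: 3.08
eef_pos: [0.5346, -0.2201, 0.2748]
tool_rot: [0.975, 0.22, -0.0, -0.0]
ft_force: [-1.1, 0.1, 0.4]
grip_width: 0.0857
grasp_force: 0.0
```

Run:
```python
from h import *
o=get_obs();print(o['clock'],o['eef_pos'],o['tool_rot'],o['joint_pos'].round(2) if hasattr(o['joint_pos'],'round') else o['joint_pos'])
p=cam('wrist');print(p['K'].tolist(),p['view'].round(3).tolist())
im=cv2.resize(p['image'],(784,588))[:,:,::-1].copy();cv2.imwrite('pics/w1.png',im)
for q,z in dict(takeup_bobbin=.036,winder=.035,bottle=.045,red_bobbin=.036).items():
    for d in silhouettes(q,p): print(q,round(d['conf'],2),np.round(d['bbox']),plane(p,cen(d),z).round(3))
```

```text
3.0833 [ 0.53464603 -0.22013255  0.27483138] [ 9.75428653e-01  2.20315338e-01 -3.06261375e-04 -1.27384180e-05] [-0.39  0.39  0.32  1.51 -0.    2.31]
[[325.19226210127806, 0.0, 279.6695625183939], [0.0, 325.19226210127806, 213.67979848220082], [0.0, 0.0, 1.0]] [[0.429, -0.903, -0.0, -0.428], [-0.862, -0.41, 0.298, 0.317], [-0.27, -0.128, -0.954, 0.537], [0.0, 0.0, 0.0, 1.0]]
takeup_bobbin 0.85 [188.  34. 231.  77.] [ 0.634 -0.082  0.036]
winder 0.94 [422.  66. 491. 134.] [ 0.731 -0.378  0.035]
winder 0.7 [314. 123. 392. 197.] [ 0.597 -0.289  0.035]
bottle 0.92 [ 94.  87. 148. 116.] [ 0.544 -0.001  0.045]
red_bobbin 0.65 [255. 248. 295. 292.] [ 0.421 -0.267  0.036]
red_bobbin 0.49 [ 49. 107.  94. 162.] [0.476 0.061 0.036]
```

View pics/w1.png

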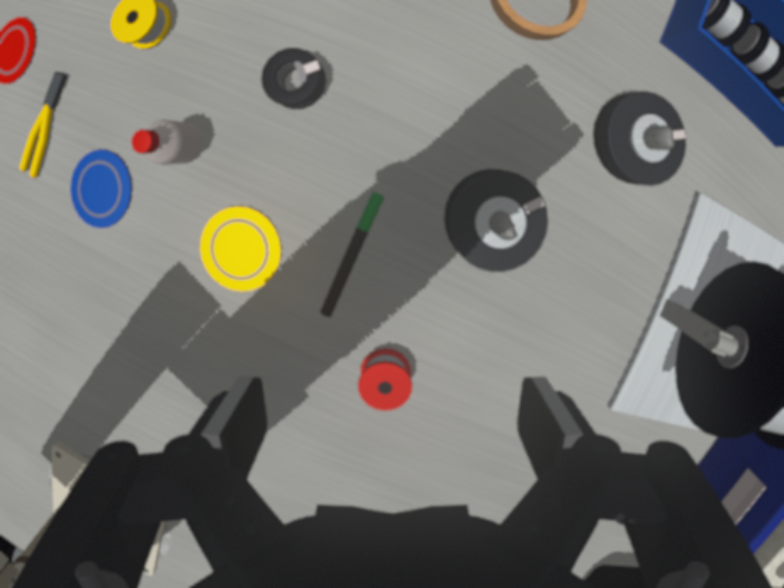

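Request:
drive_tool([
  [[5,35,-18],[0,0,0],1],
  [[10,35,-18],[0,0,0],1],
  [[10,35,-18],[0,0,0],1],
  [[0,0,-18],[0,0,0],1],
  [[0,0,0],[0,0,0],1],
  [[0,0,0],[0,0,0],1],
])

```text
clock: 3.83
eef_pos: [0.5575, -0.1164, 0.2028]
tool_rot: [0.976, 0.219, -0.001, -0.0]
ft_force: [-0.5, -0.1, 0.7]
grip_width: 0.0854
grasp_force: 0.0
```

```bash
cat > look.py <<'E'
from h import *
import sys
# look.py picname scale-crop objects z...
def look(name,objs,crop=None):
    o=get_obs();print('tcp',o['eef_pos'].round(4) if hasattr(o['eef_pos'],'round') else o['eef_pos'],o['joint_pos'][5],o['clock'])
    p=cam('wrist');np.savez(f'pics/{name}.npz',K=p['K'],view=p['view'],image=p['image'])
    im=p['image'][:,:,::-1]
    for q,z in objs.items():
        for d in silhouettes(q,p):
            b=np.array(d['bbox']);c=(b[:2]+b[2:])/2
            print(q,round(d['conf'],2),b.round(),'cen',np.round(cen(d),1),plane(p,cen(d),z).round(4))
    if crop: 
        l,t,r,bb=crop;im=im[t:bb,l:r]
    k=min(800/im.shape[1],600/im.shape[0]);cv2.imwrite(f'pics/{name}.png',cv2.resize(im,None,fx=k,fy=k,interpolation=cv2.INTER_CUBIC)); print('scale',k)
    return p
E
python3 - <<'E'
from look import *
look('w2',dict(takeup_bobbin=.030,winder=.035))
E
```

```text
tcp [ 0.5575 -0.1164  0.2028] 2.4948726889127952 3.8333
takeup_bobbin 0.59 [250.  78. 304. 131.] cen [278.4 103.1] [ 0.635  -0.0785  0.03  ]
winder 0.96 [393. 184. 473. 267.] cen [432.4 222.9] [ 0.5987 -0.2815  0.035 ]
scale 1.4285714285714286
```

View pics/w2.png

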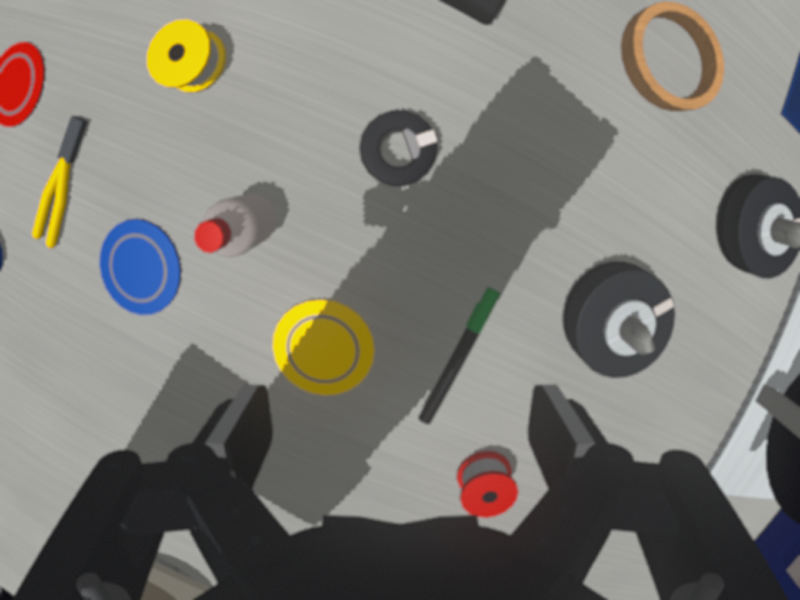

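```bash
cat > fit.py <<'E'
from h import *
from scipy.optimize import least_squares
A=np.linspace(0,2*np.pi,48,endpoint=False)
SH=dict(takeup_bobbin=[(.026,0),(.026,.036)],winder=[(.045,0),(.045,.035),(.011,.064),(.008,.072)],bottle=[(.02,0),(.02,.06)])
for c in 'red','yellow','blue': SH[c+'_bobbin']=SH['takeup_bobbin']; SH[c+'_pad']=[(.042,.004)]
def hull(p,q,x,y,z):
    P=[proj(p,(x+r*np.cos(a),y+r*np.sin(a),z+h)) for r,h in SH[q] for a in A]
    return cv2.convexHull(np.array(P,np.float32))
def feat(h):
    m=cv2.moments(h); return np.array([m['m10']/m['m00'],m['m01']/m['m00']]),h[:,0].min(0),h[:,0].max(0)
def fitobj(q,guess,views,free_z=True):
    obs=[]
    for p in views:
        g=proj(p,(guess[0],guess[1],.02)); ds=[d for d in silhouettes(q,p) if np.hypot(*(np.array(cen(d))-g))<25]
        if not ds: continue
        d=min(ds,key=lambda d:np.hypot(*(np.array(cen(d))-g)))
        cs=cv2.findContours(d['region'].astype(np.uint8),0,2)[0]; c=cv2.convexHull(max(cs,key=cv2.contourArea))
        obs.append((p,feat(c.astype(np.float32))))
    def f(v):
        o=[]
        for p,(c,lo,hi) in obs:
            c2,l2,h2=feat(hull(p,q,*v[:2],v[2] if free_z else 0)); o+=[*(c2-c)*2,*((l2+h2-lo-hi)/2)]
        return o
    s=least_squares(f,[*guess[:2],0.][:3 if free_z else 2],diff_step=1e-3,loss='soft_l1')
    return s.x,len(obs),np.sqrt(np.mean(np.square(s.fun)))
def go(G,cams=('top','side','wrist')):
    V=[cam(n) for n in cams]
    for q,g in G.items():
        try:
            x,n,e=fitobj(q,g,V); y,_,e2=fitobj(q,g,V,False); print(q,'xyz0',x.round(4),'views',n,'rms px',e.round(2),'| z=0:',y.round(4),e2.round(2))
        except Exception as ex: print(q,ex)
    return V
E
python3 - <<'E'
from fit import *
V=go(dict(takeup_bobbin=(.636,-.078),winder=(.598,-.29),red_bobbin=(.414,-.271),yellow_bobbin=(.641,.098),blue_bobbin=(.398,.28),red_pad=(.57,.294),yellow_pad=(.468,-.088),blue_pad=(.464,.086),bottle=(.544,.002)))
w=V[2]
def ang(a,b,z):
    P,Q=[plane(w,np.array(u)/1.42857,z) for u in (a,b)];print(P.round(4),Q.round(4),np.degrees(np.arctan2(*(Q-P)[[1,0]])))
    return P,Q
ang((413,143),(438,135),.036);ang((655,313),(672,302),.035)
for n,box,z in (('tk',(408,122,446,152),.036),('wi',(648,294,680,322),.035)):
    l,t,r,b=[int(v/1.42857) for v in box]; c=w['image'][t:b,l:r].astype(int)
    m=(c.min(2)>170)&(c.max(2)-c.min(2)<45)&(c[...,0]>c[...,2]+3)
    y,x=np.nonzero(m);print(n,len(x)); 
    if len(x)>3:
        W=np.array([plane(w,(l+i,t+j),z)[:2] for i,j in zip(x,y)]);mu=W.mean(0);u=np.linalg.svd(W-mu)[2][0];print(mu.round(4),np.degrees(np.arctan2(u[1],u[0])).round(1))
E
```

```text
takeup_bobbin xyz0 [ 0.6349 -0.0783  0.0013] views 2 rms px 0.31 | z=0: [ 0.6349 -0.0783] 0.41
winder xyz0 [ 0.5976 -0.2924  0.0006] views 3 rms px 0.55 | z=0: [ 0.5976 -0.2927] 0.57
red_bobbin xyz0 [ 0.4141 -0.2691  0.0021] views 3 rms px 0.32 | z=0: [ 0.4134 -0.2699] 0.58
yellow_bobbin xyz0 [ 6.398e-01  9.750e-02 -1.000e-04] views 3 rms px 0.53 | z=0: [0.6398 0.0974] 0.53
blue_bobbin xyz0 [0.3984 0.2792 0.0009] views 2 rms px 0.24 | z=0: [0.3986 0.2791] 0.31
red_pad xyz0 [ 0.5726  0.2897 -0.0053] views 3 rms px 0.98 | z=0: [0.5719 0.2901] 2.19
yellow_pad xyz0 [ 0.4677 -0.0892 -0.0023] views 2 rms px 0.66 | z=0: [ 0.4686 -0.0891] 0.81
blue_pad xyz0 [ 0.4637  0.085  -0.0019] views 3 rms px 1.2 | z=0: [0.4642 0.0845] 1.29
bottle xyz0 [0.5438 0.0013 0.0066] views 2 rms px 0.7 | z=0: [0.5421 0.003 ] 2.02
[ 0.6445 -0.0877  0.036 ] [ 0.6567 -0.1003  0.036 ] -46.027226063200075
[ 0.6193 -0.3135  0.035 ] [ 0.634  -0.3233  0.035 ] -33.84052510830575
tk 100
[ 0.6482 -0.0921] 133.8
wi 70
[ 0.6245 -0.3141] 141.6
```

Request:
drive_tool([
  [[26,13,-30],[0,0,0],1],
  [[26,13,-30],[0,0,0],1],
  [[25,12,-30],[0,0,0],1],
  [[0,0,-25],[0,0,0],1],
  [[0,0,0],[0,0,0],1],
])

```text
clock: 7.25
eef_pos: [0.6322, -0.0766, 0.0812]
tool_rot: [0.975, 0.22, -0.006, -0.002]
ft_force: [-1.5, 0.1, -1.9]
grip_width: 0.0853
grasp_force: 0.0
```

Run:
```python
from fit import *
print(get_obs()['eef_pos'])
go(dict(takeup_bobbin=(.635,-.078)),('top','wrist'))
```

```text
[ 0.63215249 -0.07658195  0.08123934]
takeup_bobbin xyz0 [ 0.651  -0.0704  0.0486] views 1 rms px 0.06 | z=0: [ 0.6346 -0.0784] 0.24
```

Request:
drive_tool([
  [[2,-2,-25],[0,0,0],1],
  [[0,0,-30],[0,0,0],1],
  [[0,0,-20],[0,0,0],1],
  [[0,0,0],[0,0,0],1],
  [[0,0,0],[0,0,0],1],
])

```text
clock: 7.97
eef_pos: [0.6373, -0.0804, 0.0141]
tool_rot: [0.976, 0.219, -0.0, -0.0]
ft_force: [0.2, -0.3, 0.2]
grip_width: 0.0857
grasp_force: 0.0
```

Request:
drive_tool([
  [[-2.5,2,-7],[0,0,0],1],
  [[0,0,0],[0,0,0],0],
  [[0,0,0],[0,0,0],0],
  [[0,0,0],[0,0,0],0],
  [[0,0,0],[0,0,0],0],
  [[0,0,0],[0,0,0],0],
  [[0,0,0],[0,0,0],0],
  [[0,0,0],[0,0,0],0],
])

```text
clock: 8.63
eef_pos: [0.6361, -0.0781, 0.0086]
tool_rot: [0.976, 0.219, 0.001, 0.0]
ft_force: [-1.9, 0.2, 5.9]
grip_width: 0.0493
grasp_force: 60.9
```

Request:
drive_tool([
  [[0,0,20],[0,0,0],0],
  [[0,0,30],[0,0,0],0],
  [[0,0,30],[0,0,0],0],
  [[0,0,30],[0,0,0],0],
  [[0,0,0],[0,0,0],0],
  [[0,0,0],[0,0,0],0],
])

```text
clock: 9.13
eef_pos: [0.6373, -0.0783, 0.1199]
tool_rot: [0.976, 0.219, 0.003, 0.001]
ft_force: [-0.4, 0.6, -1.6]
grip_width: 0.0494
grasp_force: 62.0
```

Run:
```python
from look import *
o=get_obs();print(o['grip_width'],o['tool_rot'])
look('w3',{})
```

```text
0.049396866179223876 [0.9756907  0.21912565 0.00321168 0.00114147]
tcp [ 0.6373 -0.0783  0.1199] 2.5775263440017375 9.1333
scale 1.4285714285714286
```

View pics/w3.png

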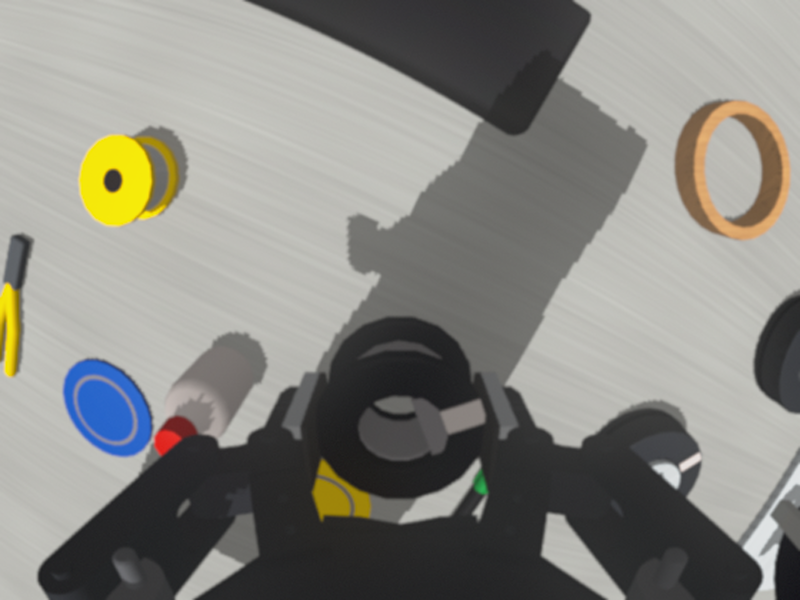

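Run:
```python
from h import *
d=np.load('pics/w3.npz');p=dict(K=d['K'],view=d['view'],wrist=True)
T=np.array([.6373,-.0783,.1199]);z=T[2]-.0081+.036
f=lambda u,v:plane(p,(u/1.42857,v/1.42857),z)
for nm,uv in dict(L=(313,425),R=(487,425),B=(400,498),T=(400,351),borecen=(400,424)).items(): print(nm,((f(*uv)-T)*1000).round(1))
a,b=f(446,420),f(484,409);print(np.degrees(np.arctan2(*(b-a)[[1,0]])), (a-T).round(4),(b-T).round(4))
y=R.from_quat([.9757,.2191,.0032,.0011]).as_matrix();print(y.round(3))
print(proj(p,T)*1.42857)
```

```text
L [-9.2 23.6 27.9]
R [ 12.5 -22.7  27.9]
B [-23.4 -11.4  27.9]
T [23.2 10.7 27.9]
borecen [ 2.4  0.8 27.9]
-47.3211472916041 [ 0.0092 -0.0107  0.0279] [ 0.0169 -0.0192  0.0279]
[[ 0.904  0.428  0.007]
 [ 0.428 -0.904 -0.001]
 [ 0.006  0.004 -1.   ]]
[398.77530911 388.02436009]
```

Request:
drive_tool([
  [[-6,-36,2],[0,0,4],0],
  [[-7,-36,0],[0,0,4],0],
  [[-7,-36,0],[0,0,0],0],
  [[-7,-36,0],[0,0,0],0],
  [[-7,-36,0],[0,0,0],0],
  [[-6,-34,0],[0,0,0],0],
  [[0,0,0],[0,0,0],0],
  [[0,0,0],[0,0,0],0],
])

```text
clock: 9.85
eef_pos: [0.5931, -0.2939, 0.116]
tool_rot: [0.959, 0.285, -0.001, -0.001]
ft_force: [0.1, 0.5, -2.2]
grip_width: 0.049
grasp_force: 62.1
```

Run:
```python
from look import *
o=get_obs();print(o['grip_width'],o['tool_rot'])
look('w4',{})
import cv2
p=camera('side');u=p['view'][:3,:3]@[.597,-.293,.1]+p['view'][:3,3];u=(u[:2]/u[2]*p['K'][0,0]+p['K'][:2,2]).astype(int);print(u)
c=p['image'][u[1]-45:u[1]+45,u[0]-60:u[0]+60,::-1];cv2.imwrite('pics/s4.png',cv2.resize(c,None,fx=6,fy=6,interpolation=2))
```

```text
0.04901969993073484 [ 0.95863069  0.28464589 -0.00140529 -0.00139508]
tcp [ 0.5931 -0.2939  0.116 ] 2.1042505512923353 9.85
scale 1.4285714285714286
[284 174]
```

View pics/w4.png

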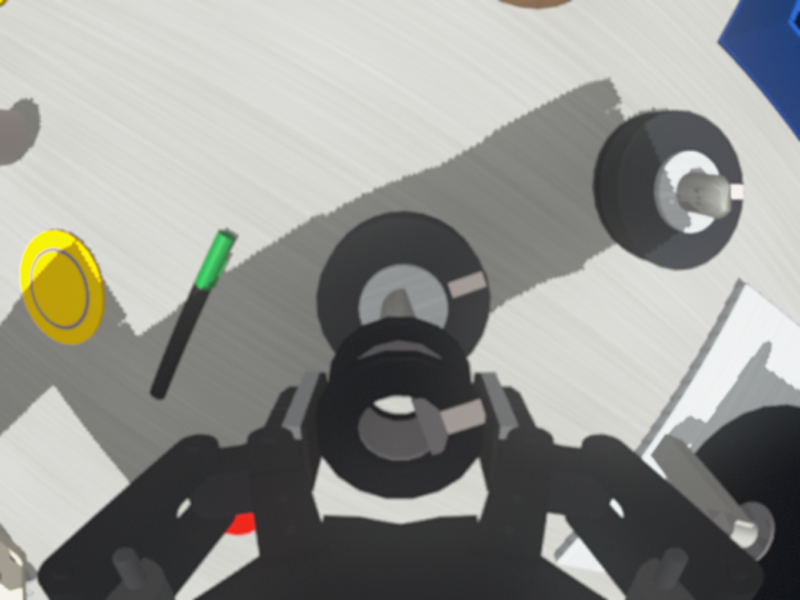

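Run:
```python
from h import *
d=np.load('pics/w4.npz');p=dict(K=d['K'],view=d['view'],wrist=True)
T=np.array([.5931,-.2939,.116])
def f(u,v,z):return plane(p,(u/1.42857,v/1.42857),z)
def an(a,b):return np.degrees(np.arctan2(*(b-a)[[1,0]]))
print('win bar',an(f(450,291,.035),f(485,278,.035)),'bob bar',an(f(446,422,.144),f(484,411,.144)))
# housing top-edge circle r45: overlay projections for candidate centers
from scipy.optimize import least_squares
z=T[2]-.0081+.036
for nm,pts,r,zz in (('housing',[(317,300),(490,295),(403,211),(340,243),(466,243)],.045,.035),('seat',[(359,308),(448,305),(403,264)],.022,.04),('bob',[(313,426),(487,425),(400,498),(400,351)],.026,z)):
    W=np.array([f(*q,zz)[:2] for q in pts]);s=least_squares(lambda v:np.hypot(*(W-v).T)-r,W.mean(0));print(nm,s.x.round(4),(s.fun*1e3).round(1))
```

```text
win bar -35.61683724055056 bob bar -39.2107358272122
housing [ 0.5987 -0.2923] [-0.9 -0.7  1.7 -1.  -1.3]
seat [ 0.5983 -0.2926] [ 0.1  0.1 -0. ]
bob [ 0.5932 -0.2942] [-0.4 -0.4 -0.1 -0.1]
```

View pics/s4.png

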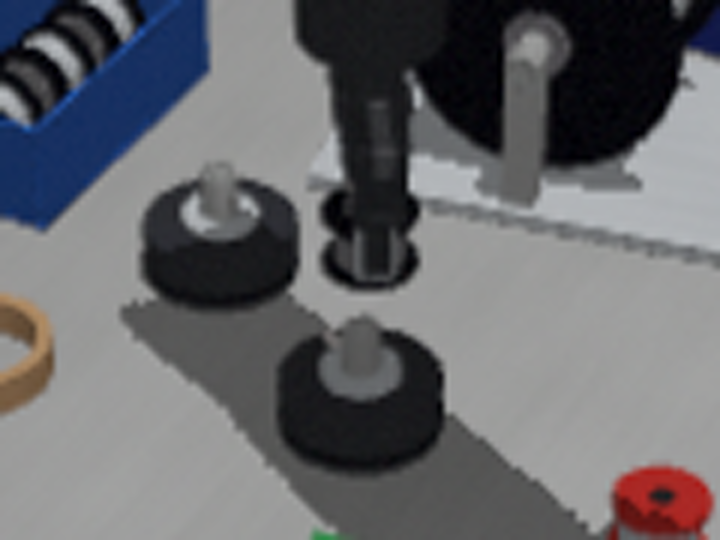

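Request:
drive_tool([
  [[4.5,1.5,-10],[0,0,2],0],
  [[0,0,-20],[0,0,0],0],
  [[0,0,0],[0,0,0],0],
  [[0,0,0],[0,0,0],0],
])

```text
clock: 10.28
eef_pos: [0.5986, -0.2882, 0.0866]
tool_rot: [0.953, 0.304, -0.002, -0.002]
ft_force: [0.4, 0.2, -0.8]
grip_width: 0.0495
grasp_force: 62.2
```

Request:
drive_tool([
  [[-0.5,-4,0],[0,0,0],0],
  [[0,0,0],[0,0,0],0],
  [[0,0,0],[0,0,0],0],
  [[0,0,0],[0,0,0],0],
])

```text
clock: 10.62
eef_pos: [0.5996, -0.2948, 0.0895]
tool_rot: [0.953, 0.303, 0.001, 0.001]
ft_force: [-0.2, -0.0, -1.3]
grip_width: 0.0493
grasp_force: 62.2
```

Run:
```python
from look import *
look('w5',{},(190,150,390,300))
```

```text
tcp [ 0.5996 -0.2948  0.0895] 2.0683823869592697 10.6167
scale 4.0
```

View pics/w5.png

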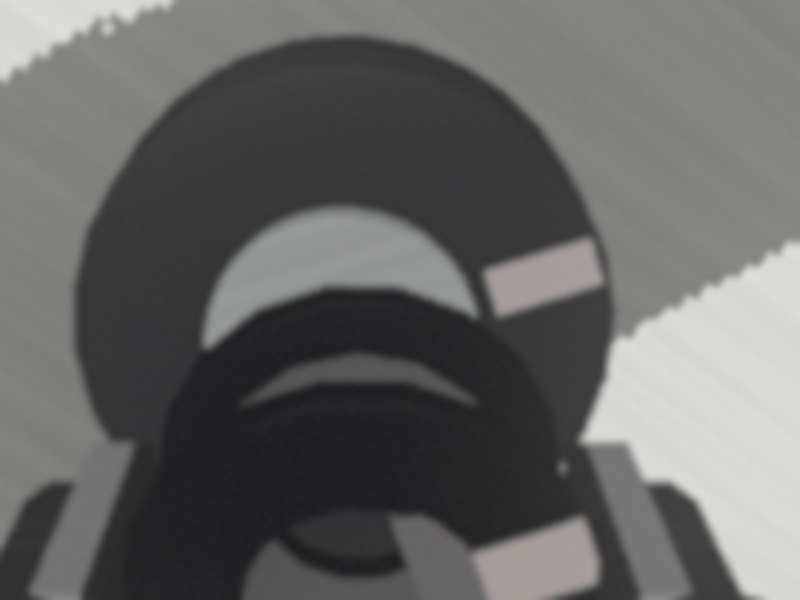

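```bash
cat > w5.py <<'E'
from h import *
from scipy.optimize import least_squares
import time
d=np.load('pics/w5.npz');p=dict(K=d['K'],view=d['view'],wrist=True)
T=np.array([.5996,-.2948,.0895])
def f(u,v,z):return plane(p,(190+u/4,150+v/4),z)
def an(a,b):return np.degrees(np.arctan2(*(b-a)[[1,0]]))
z=T[2]-.0081+.036
print('win bar',an(f(488,293,.035),f(600,262,.035)),'bob bar',an(f(480,577,z),f(593,542,z)))
for nm,pts,r,zz in (('housing',[(75,300),(612,300),(345,36),(165,110),(530,110)],.045,.035),('seat',[(203,345),(475,310),(340,206),(250,245),(430,245)],.022,.04)):
    W=np.array([f(*q,zz)[:2] for q in pts]);s=least_squares(lambda v:np.hypot(*(W-v).T)-r,W.mean(0));print(nm,s.x.round(4),(s.fun*1e3).round(1))
W=np.array([f(*q,z-.03)[:2] for q in [(165,430),(345,290),(555,430),(240,345),(480,345)]])
s=least_squares(lambda v:np.hypot(*(W-v).T)-.026,W.mean(0));print('bob lower flange',s.x.round(4),(s.fun*1e3).round(1))
print(get_obs()['eef_pos'])
E
python3 w5.py
```

```text
win bar -38.59711977861634 bob bar -35.899349862563184
housing [ 0.6002 -0.2917] [-0.8 -1.2  0.8 -0.8 -0.1]
seat [ 0.5978 -0.2927] [-0.   0.   0.7 -0.4 -0.5]
bob lower flange [ 0.5976 -0.2965] [-0.2  1.6 -0.1 -0.9 -0.9]
[ 0.59948915 -0.29481696  0.08933896]
```

Request:
drive_tool([
  [[-1.5,2,-3],[0,0,-1],0],
  [[0,0,0],[0,0,0],0],
  [[0,0,0],[0,0,0],0],
  [[0,0,0],[0,0,0],0],
  [[0,0,0],[0,0,0],0],
])

```text
clock: 11.08
eef_pos: [0.5976, -0.2926, 0.0854]
tool_rot: [0.956, 0.295, -0.0, -0.0]
ft_force: [-0.8, -0.2, -0.4]
grip_width: 0.0492
grasp_force: 62.2
```

Request:
drive_tool([
  [[0,0,-4],[0,0,0],0],
  [[0,0,-4],[0,0,0],0],
  [[0,0,-4],[0,0,0],0],
  [[0,0,-4],[0,0,0],0],
  [[0,0,0],[0,0,0],0],
])

```text
clock: 11.5
eef_pos: [0.5968, -0.2922, 0.0679]
tool_rot: [0.956, 0.295, -0.001, -0.001]
ft_force: [-0.8, 0.4, -1.1]
grip_width: 0.0493
grasp_force: 62.2
```

Request:
drive_tool([
  [[0.5,0,-4],[0,0,0],0],
  [[0,0,-4],[0,0,0],0],
  [[0,0,-4],[0,0,0],0],
  [[0,0,-4],[0,0,0],0],
  [[0,0,-2],[0,0,0],0],
  [[0,0,0],[0,0,0],0],
])

```text
clock: 12.0
eef_pos: [0.5976, -0.2923, 0.0506]
tool_rot: [0.956, 0.295, -0.001, -0.001]
ft_force: [0.3, -0.4, -0.3]
grip_width: 0.0491
grasp_force: 62.2
```

Request:
drive_tool([
  [[0,0,-2],[0,0,0],0],
  [[0,0,-1],[0,0,0],0],
  [[0,0,0],[0,0,0],0],
  [[0,0,0],[0,0,0],0],
])

```text
clock: 12.33
eef_pos: [0.5983, -0.2927, 0.0487]
tool_rot: [0.956, 0.295, 0.0, 0.0]
ft_force: [0.4, 0.8, -0.9]
grip_width: 0.0491
grasp_force: 62.2
```

Request:
drive_tool([
  [[0,0,-1],[0,0,0],0],
  [[0,0,0],[0,0,0],0],
  [[0,0,0],[0,0,0],0],
])

```text
clock: 12.58
eef_pos: [0.5983, -0.2927, 0.0486]
tool_rot: [0.956, 0.295, 0.0, 0.0]
ft_force: [-3.0, 1.0, 5.7]
grip_width: 0.0491
grasp_force: 62.5
```

Request:
drive_tool([
  [[0,0,0],[0,0,0],1],
  [[0,0,0],[0,0,0],1],
  [[0,0,0],[0,0,0],1],
  [[0,0,0],[0,0,0],1],
  [[0,0,0],[0,0,0],1],
  [[0,0,0],[0,0,0],1],
])

```text
clock: 13.08
eef_pos: [0.5981, -0.2925, 0.0472]
tool_rot: [0.956, 0.295, -0.0, -0.0]
ft_force: [0.1, 0.2, 1.1]
grip_width: 0.0854
grasp_force: 0.0
```

Request:
drive_tool([
  [[0,0,15],[0,0,0],1],
  [[0,0,30],[0,0,0],1],
  [[0,0,35],[0,0,0],1],
  [[-41,3,0],[0,0,0],1],
  [[-41,4,0],[0,0,0],1],
  [[-41,4,0],[0,0,0],1],
  [[0,0,0],[0,0,0],1],
  [[0,0,0],[0,0,0],1],
])

```text
clock: 13.75
eef_pos: [0.4715, -0.2805, 0.1268]
tool_rot: [0.956, 0.294, -0.001, -0.001]
ft_force: [0.2, -0.8, 0.8]
grip_width: 0.0852
grasp_force: 0.0
```

Run:
```python
from look import *
o=get_obs();print(o['joint_pos'],o['grip_width'])
look('w6',{})
from fit import *
go(dict(red_bobbin=(.4138,-.2695)))
```

```text
[-5.36590424e-01  4.04348745e-01 -4.41500636e-02  1.12624728e+00
  1.44852512e-05  2.00790556e+00] 0.08522466752174114
tcp [ 0.4715 -0.2805  0.1268] 2.0079055595928756 13.75
scale 1.4285714285714286
red_bobbin xyz0 [ 4.131e-01 -2.709e-01  2.000e-04] views 2 rms px 0.42 | z=0: [ 0.413  -0.2709] 0.42
```

View pics/w6.png

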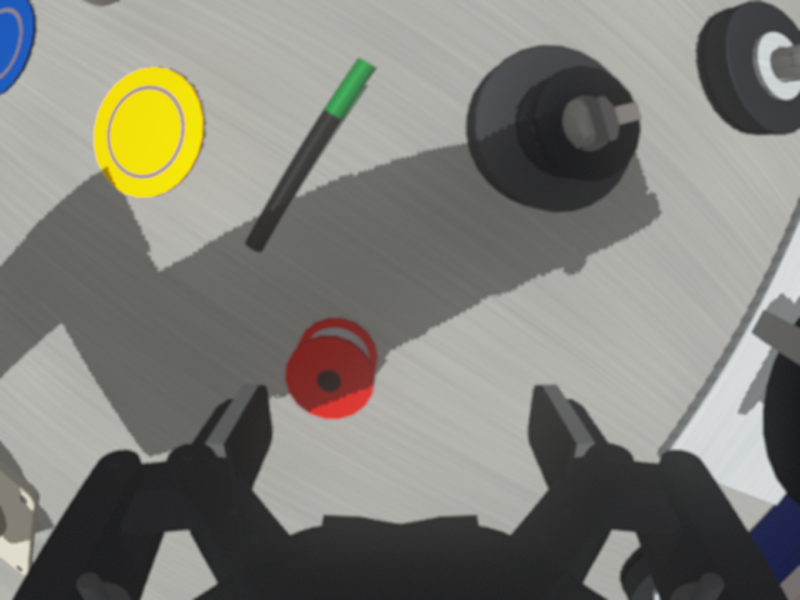

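Request:
drive_tool([
  [[-29,5,-10],[0,0,0],1],
  [[-29,5,-30],[0,0,0],1],
  [[0,0,-30],[0,0,0],1],
  [[0,0,-25],[0,0,0],1],
  [[0,0,0],[0,0,0],1],
  [[0,0,0],[0,0,0],1],
])

```text
clock: 14.75
eef_pos: [0.4166, -0.2711, 0.0319]
tool_rot: [0.955, 0.295, -0.001, -0.001]
ft_force: [0.8, 0.3, 0.1]
grip_width: 0.0853
grasp_force: 0.0
```

Request:
drive_tool([
  [[-3,0,-23],[0,0,0],1],
  [[0,0,0],[0,0,0],1],
  [[0,0,0],[0,0,0],0],
  [[0,0,0],[0,0,0],0],
  [[0,0,0],[0,0,0],0],
  [[0,0,0],[0,0,0],0],
  [[0,0,0],[0,0,0],0],
  [[0,0,0],[0,0,0],0],
])

```text
clock: 15.42
eef_pos: [0.4157, -0.2722, 0.0118]
tool_rot: [0.955, 0.295, 0.001, 0.001]
ft_force: [-0.9, 1.4, 6.0]
grip_width: 0.0494
grasp_force: 60.8
```

Request:
drive_tool([
  [[0,0,30],[0,0,0],0],
  [[0,0,38],[0,0,0],0],
  [[0,15,30],[0,0,0],0],
  [[0,30,20],[0,0,0],0],
  [[5,37,0],[0,0,7],0],
  [[5,37,0],[0,0,7],0],
  [[5,37,0],[0,0,7],0],
  [[10,37,0],[0,0,7],0],
])

```text
clock: 16.08
eef_pos: [0.4388, -0.0771, 0.1289]
tool_rot: [0.854, 0.52, 0.0, 0.0]
ft_force: [1.2, -0.7, -1.7]
grip_width: 0.0493
grasp_force: 62.9
```

Request:
drive_tool([
  [[13,37,0],[0,0,7],0],
  [[13,37,0],[0,0,7],0],
  [[13,37,0],[0,0,7],0],
  [[13,37,0],[0,0,7],0],
  [[13,37,0],[0,0,0],0],
  [[13,37,0],[0,0,0],0],
  [[13,37,0],[0,0,0],0],
  [[13,37,0],[0,0,0],0],
])

```text
clock: 16.75
eef_pos: [0.5437, 0.2195, 0.1286]
tool_rot: [0.705, 0.709, 0.0, 0.0]
ft_force: [1.1, -1.2, -1.3]
grip_width: 0.0494
grasp_force: 62.8
```

Request:
drive_tool([
  [[13,37,0],[0,0,0],0],
  [[13,37,0],[0,0,0],0],
  [[0,0,0],[0,0,0],0],
  [[0,0,0],[0,0,0],0],
  [[0,0,0],[0,0,0],0],
])

```text
clock: 17.17
eef_pos: [0.5689, 0.2914, 0.1275]
tool_rot: [0.705, 0.709, -0.001, 0.0]
ft_force: [0.7, -0.3, -2.7]
grip_width: 0.0491
grasp_force: 62.9
```

Run:
```python
from look import *
o=get_obs();print(o['joint_pos'],o['grip_width'],o['tool_rot'])
look('w7',dict(red_bobbin=.15,red_pad=.004,yellow_bobbin=.036))
```

```text
[ 4.73570375e-01  5.73936793e-01  2.35172590e-01  1.23327394e+00
 -4.16075411e-04  2.03808893e+00] 0.049067597038170395 [ 7.04883532e-01  7.09322759e-01 -6.54810712e-04  5.45565076e-06]
tcp [0.5689 0.2914 0.1275] 2.038088933007024 17.1667
red_bobbin 0.65 [221. 219. 339. 346.] cen [279.5 283.5] [0.5677 0.2979 0.15  ]
red_pad 0.9 [234. 156. 334. 232.] cen [283.3 194.2] [0.5706 0.3006 0.004 ]
yellow_bobbin 0.46 [328. 356. 337. 360.] cen [332.6 358.1] [0.6194 0.148  0.036 ]
scale 1.4285714285714286
```

View pics/w7.png

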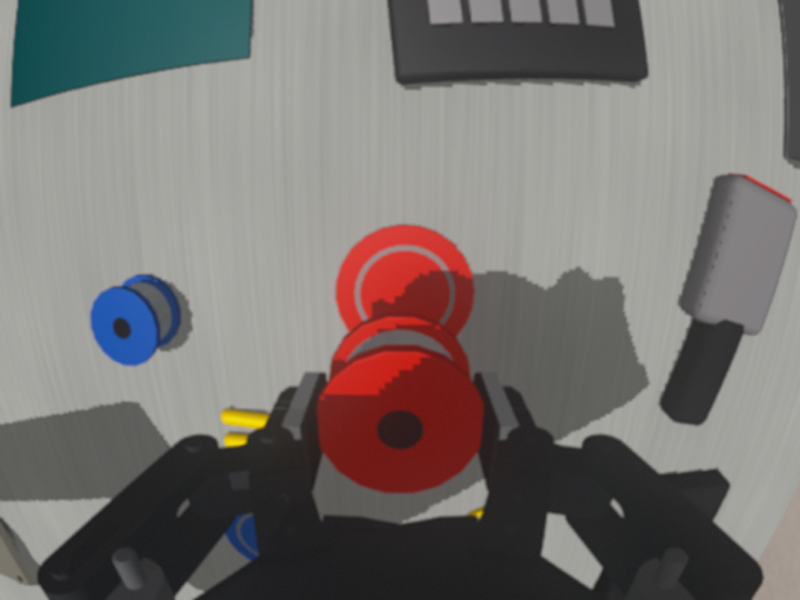

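```bash
cat > circ.py <<'E'
from h import *
from scipy.optimize import least_squares
def circ(name,pts,r,z):
    d=np.load(f'pics/{name}.npz');p=dict(K=d['K'],view=d['view'],wrist=True)
    W=np.array([plane(p,np.array(q)/1.42857,z)[:2] for q in pts]);s=least_squares(lambda v:np.hypot(*(W-v[:2]).T)-(r or v[2]),[*W.mean(0)]+([] if r else [.03]));print(s.x.round(4),(s.fun*1e3).round(1));return s.x
E
python3 - <<'E'
from circ import *
circ('w7',[(336,290),(473,290),(404,225),(352,250),(457,250)],.042,.004)
circ('w7',[(356,295),(455,295),(405,245)],None,.004)
circ('w7',[(317,420),(484,420),(400,346),(400,492)],.026,.1517)
circ('w7',[(400,429)],.0,.1517) if 0 else None
d=np.load('pics/w7.npz');p=dict(K=d['K'],view=d['view'],wrist=True);print(plane(p,np.array((400,429))/1.42857,.1517))
E
```

```text
[0.5706 0.2891] [-0.7 -0.7  0.7 -0.4 -0.4]
[0.5712 0.2903 0.0297] [ 0.  0. -0.]
[0.5681 0.2914] [-0.8 -0.8  0.2  0.1]
[0.56792295 0.29045744 0.1517    ]
```

Request:
drive_tool([
  [[2.5,-1.5,-30],[0,0,0],0],
  [[0,0,-35],[0,0,0],0],
  [[0,0,-28],[0,0,0],0],
  [[0,0,0],[0,0,0],0],
  [[0,0,0],[0,0,0],0],
  [[0,0,0],[0,0,0],0],
])

```text
clock: 17.87
eef_pos: [0.5732, 0.2899, 0.0367]
tool_rot: [0.705, 0.709, 0.001, 0.0]
ft_force: [1.1, -0.2, -1.0]
grip_width: 0.0496
grasp_force: 62.9
```

Request:
drive_tool([
  [[-1,0,-10],[0,0,0],0],
  [[0,0,-7],[0,0,0],0],
  [[0,0,0],[0,0,0],0],
  [[0,0,0],[0,0,0],0],
  [[0,0,0],[0,0,0],0],
])

```text
clock: 18.28
eef_pos: [0.571, 0.2901, 0.0181]
tool_rot: [0.705, 0.709, 0.0, 0.0]
ft_force: [-0.9, -0.4, -1.5]
grip_width: 0.0491
grasp_force: 62.9
```

Request:
drive_tool([
  [[0.5,0,-2],[0,0,0],0],
  [[0,0,-1],[0,0,0],0],
  [[0,0,0],[0,0,0],0],
  [[0,0,0],[0,0,0],0],
])

```text
clock: 18.62
eef_pos: [0.572, 0.2903, 0.016]
tool_rot: [0.705, 0.709, 0.001, 0.0]
ft_force: [-1.8, -0.2, 4.8]
grip_width: 0.0495
grasp_force: 63.5
```

Request:
drive_tool([
  [[0,0,0],[0,0,0],1],
  [[0,0,0],[0,0,0],1],
  [[0,0,0],[0,0,0],1],
  [[0,0,0],[0,0,0],1],
  [[0,0,0],[0,0,0],1],
  [[0,0,15],[0,0,0],1],
  [[0,0,40],[0,0,0],1],
  [[0,0,40],[0,0,0],1],
])

```text
clock: 19.28
eef_pos: [0.5694, 0.2889, 0.1079]
tool_rot: [0.705, 0.709, -0.003, -0.001]
ft_force: [1.8, -0.3, 0.9]
grip_width: 0.0857
grasp_force: 0.0
```

Request:
drive_tool([
  [[11,-38,0],[0,0,0],1],
  [[12,-38,0],[0,0,0],1],
  [[12,-38,0],[0,0,0],1],
  [[12,-38,0],[0,0,0],1],
  [[10,-20,0],[0,0,0],1],
  [[10,-20,0],[0,0,0],1],
  [[0,0,0],[0,0,0],1],
  [[0,0,0],[0,0,0],1],
])

```text
clock: 19.95
eef_pos: [0.6387, 0.0965, 0.1094]
tool_rot: [0.706, 0.708, -0.0, -0.0]
ft_force: [-1.2, -0.3, -0.9]
grip_width: 0.0859
grasp_force: 0.0
```

Run:
```python
from fit import *
print(get_obs()['eef_pos'],get_obs()['joint_pos'][5])
go(dict(red_bobbin=(.572,.290),yellow_bobbin=(.6398,.0975)))
```

```text
[0.63870259 0.0964925  0.10940609] 1.7178124305366052
red_bobbin xyz0 [ 0.576   0.2863 -0.004 ] views 1 rms px 0.12 | z=0: [0.5737 0.2886] 0.13
yellow_bobbin xyz0 [ 0.6396  0.0958 -0.0024] views 3 rms px 1.23 | z=0: [0.6395 0.0967] 1.4
```

Request:
drive_tool([
  [[1,0.5,-30],[0,0,0],1],
  [[0,0,-35],[0,0,0],1],
  [[0,0,-25],[0,0,0],1],
  [[0,0,0],[0,0,0],1],
  [[0,0,0],[0,0,0],1],
  [[0,0,0],[0,0,0],1],
])

```text
clock: 21.2
eef_pos: [0.6406, 0.0985, 0.0213]
tool_rot: [0.705, 0.709, 0.001, 0.001]
ft_force: [0.3, 0.3, 0.1]
grip_width: 0.0852
grasp_force: 0.0
```

Request:
drive_tool([
  [[0,-1,-11],[0,0,0],1],
  [[0,0,0],[0,0,0],1],
  [[0,0,0],[0,0,0],0],
  [[0,0,0],[0,0,0],0],
  [[0,0,0],[0,0,0],0],
  [[0,0,0],[0,0,0],0],
  [[0,0,0],[0,0,0],0],
  [[0,0,0],[0,0,0],0],
])

```text
clock: 21.87
eef_pos: [0.6402, 0.0976, 0.01]
tool_rot: [0.705, 0.709, 0.001, 0.001]
ft_force: [-1.1, -0.5, 4.7]
grip_width: 0.0497
grasp_force: 61.3
```

Request:
drive_tool([
  [[0,0,30],[0,0,0],0],
  [[0,0,40],[0,0,0],0],
  [[0,0,40],[0,0,0],0],
  [[0,-15,15],[0,0,0],0],
  [[0,-38,0],[0,0,0],0],
  [[0,-38,0],[0,0,0],0],
  [[0,-38,0],[0,0,0],0],
  [[0,-38,0],[0,0,0],0],
])

```text
clock: 22.53
eef_pos: [0.6388, -0.0708, 0.1333]
tool_rot: [0.705, 0.709, -0.0, -0.0]
ft_force: [0.4, -0.3, -1.5]
grip_width: 0.0497
grasp_force: 62.5
```

Request:
drive_tool([
  [[-35,-19,0],[0,0,0],0],
  [[-35,0,0],[0,0,0],0],
  [[-35,0,0],[0,0,0],0],
  [[-35,0,0],[0,0,0],0],
  [[-32,0,0],[0,0,0],0],
  [[0,0,0],[0,0,0],0],
  [[0,0,0],[0,0,0],0],
  [[0,0,0],[0,0,0],0],
])

```text
clock: 23.2
eef_pos: [0.4682, -0.0887, 0.134]
tool_rot: [0.705, 0.709, 0.001, 0.001]
ft_force: [1.1, -0.5, -1.2]
grip_width: 0.0496
grasp_force: 62.7
```

Run:
```python
from look import *
o=get_obs();print(o['grip_width'],o['tool_rot'])
look('w8',dict(yellow_bobbin=.15,yellow_pad=.004,bottle=.045))
```

```text
0.04962610341354892 [7.05209640e-01 7.08998345e-01 5.03161397e-04 6.76475914e-04]
tcp [ 0.4682 -0.0887  0.134 ] 1.3780772105480739 23.2
yellow_bobbin 0.65 [220. 218. 338. 346.] cen [279.6 284.8] [ 0.467  -0.0866  0.15  ]
yellow_pad 0.87 [236. 153. 328. 237.] cen [281.1 193.3] [ 0.4684 -0.0803  0.004 ]
bottle 0.84 [348.  74. 425. 128.] cen [384.   99.1] [0.5423 0.0013 0.045 ]
scale 1.4285714285714286
```

View pics/w8.png

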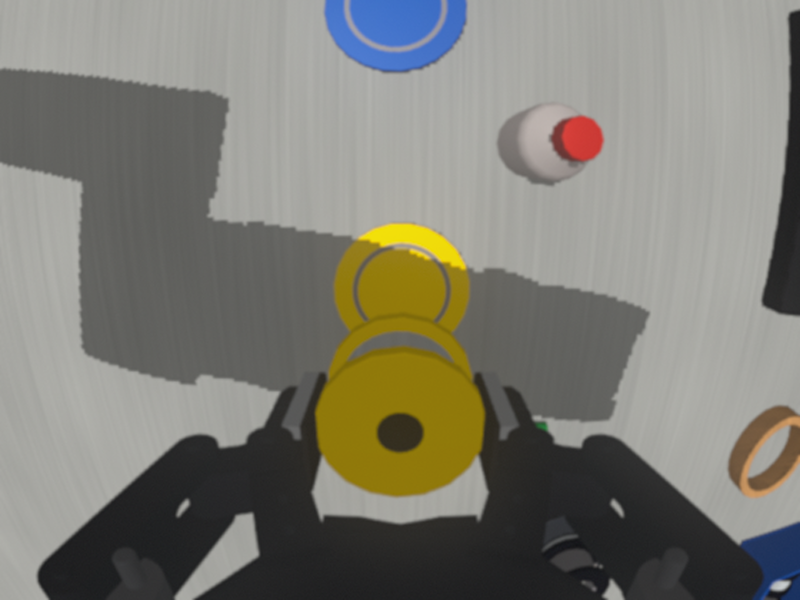

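Run:
```python
from circ import *
circ('w8',[(334,290),(469,290),(401,222),(349,248),(453,248)],.042,.004)
circ('w8',[(354,290),(450,290),(402,244)],None,.004)
circ('w8',[(315,422),(485,422),(400,347),(400,496)],.026,.160)
d=np.load('pics/w8.npz');p=dict(K=d['K'],view=d['view'],wrist=True);print(plane(p,np.array((400,432.5))/1.42857,.16))
```

```text
[ 0.4683 -0.0901] [-0.6 -0.4  0.8 -0.4 -0.8]
[ 0.4687 -0.09    0.0294] [ 0.  0. -0.]
[ 0.4672 -0.0886] [-0.6 -0.6  0.5  0.4]
[ 0.46717954 -0.08979315  0.16      ]
```

Request:
drive_tool([
  [[1,-0.5,-30],[0,0,0],0],
  [[0,0,-38],[0,0,0],0],
  [[0,0,-30],[0,0,0],0],
  [[0,0,0],[0,0,0],0],
  [[0,0,0],[0,0,0],0],
  [[0,0,0],[0,0,0],0],
])

```text
clock: 23.9
eef_pos: [0.47, -0.0893, 0.0369]
tool_rot: [0.705, 0.709, 0.0, 0.001]
ft_force: [-0.0, -0.1, -0.8]
grip_width: 0.0493
grasp_force: 62.8
```

Request:
drive_tool([
  [[-0.5,0,-12],[0,0,0],0],
  [[0,0,-8],[0,0,0],0],
  [[0,0,-1.5],[0,0,0],0],
  [[0,0,-1],[0,0,0],0],
  [[0,0,0],[0,0,0],0],
  [[0,0,0],[0,0,0],0],
])

```text
clock: 24.4
eef_pos: [0.4685, -0.0892, 0.014]
tool_rot: [0.705, 0.709, 0.0, 0.001]
ft_force: [0.7, -1.1, -0.8]
grip_width: 0.0495
grasp_force: 63.0
```

Request:
drive_tool([
  [[0.5,0,-1],[0,0,0],0],
  [[0,0,0],[0,0,0],0],
  [[0,0,0],[0,0,0],0],
])

```text
clock: 24.65
eef_pos: [0.4686, -0.0892, 0.0139]
tool_rot: [0.705, 0.709, 0.0, 0.0]
ft_force: [-3.3, 1.6, 10.3]
grip_width: 0.0491
grasp_force: 63.7
```

Request:
drive_tool([
  [[0,0,0],[0,0,0],1],
  [[0,0,0],[0,0,0],1],
  [[0,0,0],[0,0,0],1],
  [[0,0,0],[0,0,0],1],
  [[0,0,0],[0,0,0],1],
  [[0,0,15],[0,0,0],1],
  [[0,0,40],[0,0,0],1],
  [[0,0,40],[0,0,0],1],
])

```text
clock: 25.32
eef_pos: [0.4662, -0.0887, 0.1064]
tool_rot: [0.705, 0.709, -0.002, -0.002]
ft_force: [1.5, -0.3, -1.0]
grip_width: 0.0856
grasp_force: 0.0
```

Request:
drive_tool([
  [[-7,37,0],[0,0,0],1],
  [[-7,37,0],[0,0,0],1],
  [[-7,37,0],[0,0,0],1],
  [[-7,37,0],[0,0,0],1],
  [[-7,37,0],[0,0,0],1],
  [[-7,37,0],[0,0,0],1],
  [[-7,37,0],[0,0,0],1],
  [[-7,37,0],[0,0,0],1],
])

```text
clock: 25.98
eef_pos: [0.4117, 0.2086, 0.1072]
tool_rot: [0.705, 0.709, 0.0, 0.0]
ft_force: [0.4, -0.1, 0.4]
grip_width: 0.0853
grasp_force: 0.0
```

Request:
drive_tool([
  [[-7,37,0],[0,0,0],1],
  [[-7,35,0],[0,0,0],1],
  [[0,0,0],[0,0,0],1],
  [[0,0,0],[0,0,0],1],
  [[0,0,0],[0,0,0],1],
])

```text
clock: 26.4
eef_pos: [0.398, 0.2785, 0.1068]
tool_rot: [0.705, 0.709, -0.001, 0.0]
ft_force: [-0.0, 0.3, -0.4]
grip_width: 0.0852
grasp_force: 0.0
```

Run:
```python
from fit import *
print(get_obs()['eef_pos'],get_obs()['joint_pos'][5])
go(dict(blue_bobbin=(.3986,.2791)))
```

```text
[0.39796432 0.27854629 0.10682511] 2.175568348305031
blue_bobbin xyz0 [0.3971 0.2783 0.0009] views 3 rms px 0.39 | z=0: [0.3971 0.2781] 0.43
```

Request:
drive_tool([
  [[0,0,-30],[0,0,0],1],
  [[0,0,-35],[0,0,0],1],
  [[0,0,-22],[0,0,0],1],
  [[0,0,0],[0,0,0],1],
  [[0,0,0],[0,0,0],1],
  [[0,0,0],[0,0,0],1],
])

```text
clock: 27.35
eef_pos: [0.3993, 0.2794, 0.0214]
tool_rot: [0.705, 0.709, 0.001, 0.0]
ft_force: [1.0, 0.5, 0.4]
grip_width: 0.0853
grasp_force: 0.0
```

Request:
drive_tool([
  [[-1,-1,-11],[0,0,0],1],
  [[0,0,0],[0,0,0],1],
  [[0,0,0],[0,0,0],0],
  [[0,0,0],[0,0,0],0],
  [[0,0,0],[0,0,0],0],
  [[0,0,0],[0,0,0],0],
  [[0,0,0],[0,0,0],0],
  [[0,0,0],[0,0,0],0],
])

```text
clock: 28.02
eef_pos: [0.3983, 0.2785, 0.0109]
tool_rot: [0.705, 0.709, 0.001, 0.0]
ft_force: [-2.0, 0.1, 6.4]
grip_width: 0.0495
grasp_force: 60.7
```

Request:
drive_tool([
  [[0,0,30],[0,0,0],0],
  [[0,0,40],[0,0,0],0],
  [[0,0,40],[0,0,0],0],
  [[10,-20,15],[0,0,0],0],
  [[12,-36,0],[0,0,0],0],
  [[12,-36,0],[0,0,0],0],
  [[12,-36,0],[0,0,0],0],
  [[12,-36,0],[0,0,0],0],
])

```text
clock: 28.68
eef_pos: [0.4557, 0.1125, 0.135]
tool_rot: [0.705, 0.709, 0.0, 0.0]
ft_force: [1.2, 0.7, -1.9]
grip_width: 0.0494
grasp_force: 62.4
```

Request:
drive_tool([
  [[8,-29,0],[0,0,0],0],
  [[0,0,0],[0,0,0],0],
  [[0,0,0],[0,0,0],0],
  [[0,0,0],[0,0,0],0],
  [[0,0,0],[0,0,0],0],
])

```text
clock: 29.1
eef_pos: [0.463, 0.0858, 0.1343]
tool_rot: [0.705, 0.71, 0.0, -0.0]
ft_force: [-0.0, 0.1, -1.0]
grip_width: 0.0497
grasp_force: 62.4
```

Run:
```python
from look import *
o=get_obs();print(o['grip_width'],o['tool_rot'])
look('w9',dict(blue_bobbin=.15,blue_pad=.004,bottle=.045))
```

```text
0.04967363340055807 [ 7.04660707e-01  7.09544393e-01  6.51382355e-05 -1.96633518e-04]
tcp [0.463  0.0858 0.1343] 1.7469335611031827 29.1
blue_pad 0.81 [235. 156. 330. 230.] cen [281.9 193.7] [0.4637 0.094  0.004 ]
bottle 0.92 [360. 271. 398. 312.] cen [378.  288.1] [0.546  0.0228 0.045 ]
bottle 0.28 [389.   0. 429.   8.] cen [409.1   3.2] [0.5577 0.2541 0.045 ]
scale 1.4285714285714286
```

View pics/w9.png

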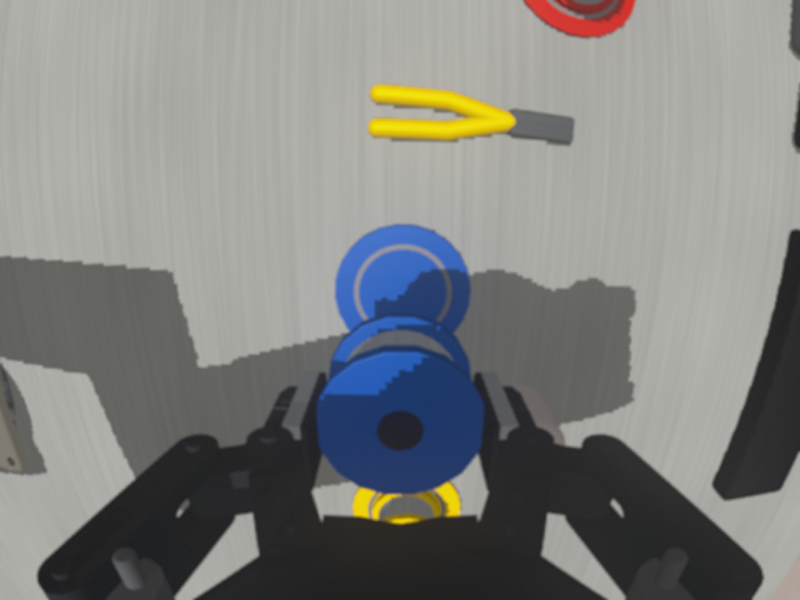

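Run:
```python
from circ import *
circ('w9',[(335,290),(470,290),(402,225),(350,249),(455,249)],.042,.004)
circ('w9',[(354,290),(452,290),(403,245)],None,.004)
circ('w9',[(316,422),(485,422),(400,347),(400,493)],.026,.1594)
d=np.load('pics/w9.npz');p=dict(K=d['K'],view=d['view'],wrist=True);print(plane(p,np.array((400,431))/1.42857,.1594))
```

```text
[0.4637 0.0834] [-0.4 -0.4  0.1 -0.  -0. ]
[0.464  0.0833 0.0301] [ 0.  0. -0.]
[0.4623 0.0861] [-0.6 -0.6  0.  -0.1]
[0.46212341 0.08475032 0.1594    ]
```

Request:
drive_tool([
  [[1.5,-1.5,-30],[0,0,0],0],
  [[0,0,-38],[0,0,0],0],
  [[0,0,-30],[0,0,0],0],
  [[0,0,0],[0,0,0],0],
  [[0,0,0],[0,0,0],0],
  [[0,0,0],[0,0,0],0],
])

```text
clock: 29.8
eef_pos: [0.4659, 0.084, 0.0375]
tool_rot: [0.705, 0.709, 0.001, 0.0]
ft_force: [0.2, -0.6, -1.3]
grip_width: 0.0494
grasp_force: 62.6
```

Request:
drive_tool([
  [[-0.5,0,-12],[0,0,0],0],
  [[0,0,-8],[0,0,0],0],
  [[0,0,-1.5],[0,0,0],0],
  [[0,0,-1],[0,0,0],0],
  [[0,0,0],[0,0,0],0],
  [[0,0,0],[0,0,0],0],
])

```text
clock: 30.3
eef_pos: [0.4649, 0.0835, 0.0149]
tool_rot: [0.705, 0.709, 0.001, 0.0]
ft_force: [-2.1, -0.3, 5.1]
grip_width: 0.0496
grasp_force: 63.0
```

Contact. Release, retreat upward and back, then check everything.

Request:
drive_tool([
  [[0,0,0],[0,0,0],1],
  [[0,0,0],[0,0,0],1],
  [[0,0,0],[0,0,0],1],
  [[0,0,0],[0,0,0],1],
  [[0,0,0],[0,0,0],1],
  [[0,0,15],[0,0,0],1],
  [[0,0,40],[0,0,0],1],
  [[0,0,40],[0,0,0],1],
])

```text
clock: 30.97
eef_pos: [0.4622, 0.083, 0.108]
tool_rot: [0.705, 0.709, -0.002, -0.002]
ft_force: [1.8, 0.1, 0.7]
grip_width: 0.0856
grasp_force: 0.0
```

Request:
drive_tool([
  [[-20,0,30],[0,0,0],1],
  [[-20,0,30],[0,0,0],1],
  [[-20,0,30],[0,0,0],1],
  [[-20,0,30],[0,0,0],1],
  [[-20,0,0],[0,0,0],1],
  [[-20,0,0],[0,0,0],1],
  [[0,0,0],[0,0,0],1],
  [[0,0,0],[0,0,0],1],
])

```text
clock: 31.63
eef_pos: [0.3439, 0.0834, 0.229]
tool_rot: [0.705, 0.709, 0.001, 0.0]
ft_force: [1.2, 0.4, -1.3]
grip_width: 0.0852
grasp_force: 0.0
```

Run:
```python
from fit import *
for q in ('red','yellow','blue'): SH[q+'_bobbin']=[(.026,.004),(.026,.040)]
SH['takeup_bobbin']=[(.026,.04),(.026,.076)]
V=go(dict(red_bobbin=(.572,.29),red_pad=(.572,.29),yellow_bobbin=(.4685,-.0895),blue_bobbin=(.464,.084),takeup_bobbin=(.598,-.2925),bottle=(.543,.002)))
t,s=V[0]['image'],V[1]['image']
a=cv2.resize(t[120:300,90:370],None,fx=2,fy=2);b=cv2.resize(s[150:390,150:450],None,fx=1.9,fy=1.9)
b=cv2.resize(s[130:370,150:360],(400,457));a=cv2.resize(t[130:300,90:400],(800,439))
cv2.imwrite('pics/f1.png',a[:,:,::-1]);cv2.imwrite('pics/f2.png',cv2.resize(s[140:360,150:400],(675,594),interpolation=2)[:,:,::-1])
```

```text
red_bobbin xyz0 [ 0.5728  0.2902 -0.0022] views 3 rms px 0.28 | z=0: [0.5718 0.2898] 0.57
red_pad xyz0 [ 0.5718  0.2901 -0.0094] views 3 rms px 0.79 | z=0: [0.5681 0.2877] 2.17
yellow_bobbin xyz0 [ 0.4603 -0.0894  0.0043] views 3 rms px 3.46 | z=0: [ 0.4633 -0.092 ] 3.45
blue_bobbin xyz0 [ 0.4639  0.0834 -0.    ] views 3 rms px 0.78 | z=0: [0.4639 0.0834] 0.78
takeup_bobbin xyz0 [ 0.6017 -0.2932 -0.01  ] views 3 rms px 1.69 | z=0: [ 0.5987 -0.2909] 2.86
bottle xyz0 [0.5436 0.001  0.0074] views 3 rms px 0.46 | z=0: [ 0.5475 -0.0024] 1.51
```

View pics/f1.png

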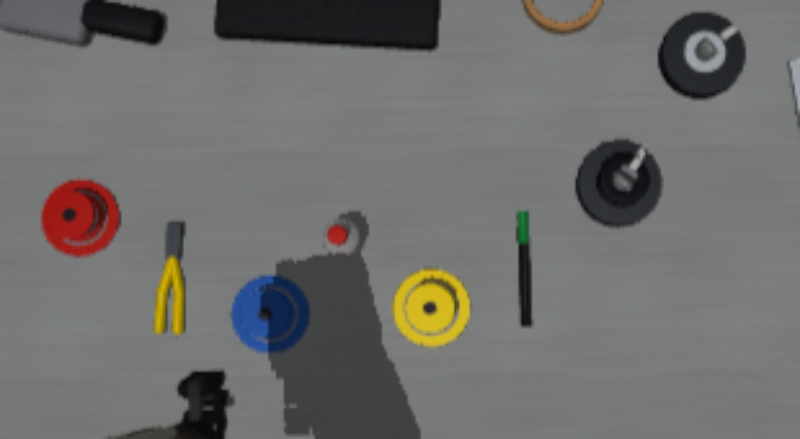

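View pics/f2.png

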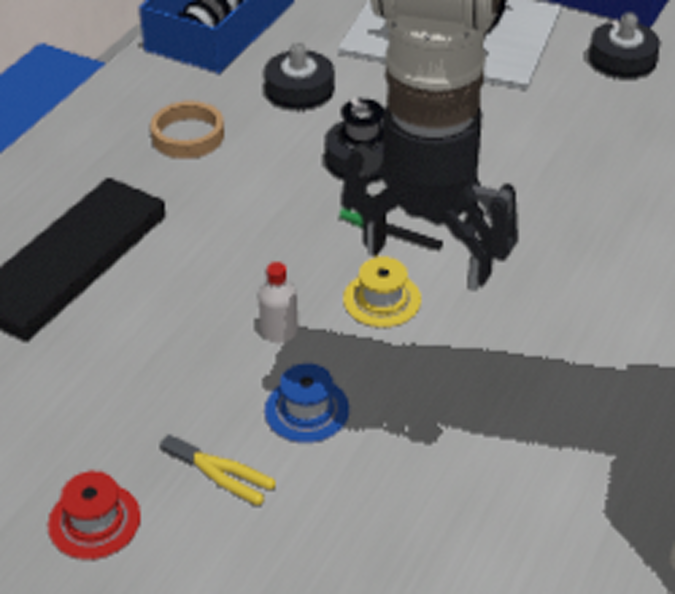

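```bash
python3 -c "
from workcell import *
print(job_done())"
```

```text
the job is handed in; nothing more can be done
None
```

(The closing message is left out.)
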